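# Park the counting scale for moving

## Robot

A 6-joint arm with a two-finger parallel gripper is mounted at the origin on the work surface. World frame = base frame: x ahead of the robot, y to its left, z up, the work surface at z = 0. Lengths are in m, angles in degrees, forces in N, time in s.
With the tool pointing down it reaches from about 0.35 to 0.925 m from the base axis. Payload 6.4 kg.
Tool frame: the origin (TCP) lies midway between the tips of the shut fingers; the grasp point (between the pads) lies 19 mm behind it (env.tcp_to_grasp is the distance from the TCP to the grasp point, in m); z points along the fingers, y is the line along which they close (so a half turn about z gives the same grasp; the last joint's range is limited). The gripper opens to 85 mm and grips with 20 to 120 N. Pads are 22 mm wide; open, the fingers measure 114 mm over their backs; the gripper's body (76 mm by 85 mm) begins 54 mm behind the grasp point. The pads swing forward as they close: fully open they stand 13 mm farther back than shut.
Start: joints at [-76.266, 14.043, 89.255, -0, 76.702, -9.975], TCP at [0.261, -0.595, 0.231] pointing down, gripper open.
Joint ranges: [-179.41, 179.41], [-58.25, 129.5], [7.25, 145.43], [-54.29, 234.29], [11.92, 165.04], [-157.13, 157.13]. Speed limits (degrees/s): [147.25, 147.25, 180, 180, 180, 180].

## Interface

Orientations are given as [roll, pitch, yaw] about the fixed x, y, z axes, in that order (R = Rz(yaw) Ry(pitch) Rx(roll)).
In Python, from bench import status, optics, env gives the robot as it stands. The module is installed in compiled form; this text tells all that it offers.
- The arm moves only by the shell command python3 -m inch 'ROWS' [FORCE]. ROWS is JSON, a list of rows, each a list of 7 numbers: the shift along the tool's x, y, z in mm, then the turn, a rotation vector about the tool's x, y, z in degrees, then the opening, from 0 (shut) to 1 (fully open). A call has 1 to 12 rows; each row is the pose to reach, as a shift and turn from the pose commanded when the call began, along the tool's axes at that moment; what a row does not reach only later rows make up. A row lasts 1/10 s, in which the tool goes at most 50 mm and 8.59 degrees, less where a joint would pass 70% of its speed; a pose out of reach is approached as far as the arm can. A call with a gripper value outside its range is refused whole. The fingers move at their own pace and stop on an object; FORCE is the grip in N (left out, the last holds). Time passes only in rows, so rows that repeat a pose let the fingers close. It gives the time, the measured TCP pose, the force, the opening and the grip force at its end, in the units of the state.
- status.get_obs(): the state, without advancing time (a new reading comes with each control period).
- optics.read_camera(name): name is "scene" or "top"; returns a dict with "color" (384x512x3 uint8, red, green, blue), "camera_matrix" (3x3 intrinsics, pixels), "R" (3x3) and "t" (3): a world point X has camera coordinates R X + t. Camera axes: x right, y down, z forward; pixel columns grow to the right and rows downward; lengths in m; the calibration is good to about 2 mm. A picture is of the moment at which its call begins. There is no depth.
- env.hand_in(): hands the job in; it is judged then, once.
The state is a dict: "clock": time; "q": joint angles; "dq": joint speeds; "tau": joint torques, N m; "position": TCP position; "tcp_rot": TCP orientation; "wrist_force": force on the tool from outside, world axes, zero at the start; "moment": the same for the moment, N m; "grip_width": opening from 0.0 (shut) to 1.0 (fully open); "finger_force": force on a finger pad.
Only numpy, scipy, OpenCV 4.12 (cv2) and the standard library are available. Lean on these libraries where they do the work, as an engineer would, in place of code of your own. Each camera call takes 0.05 s, during which the arm holds its last target. There are 200 camera calls.

## Task

Get the counting scale ready to be moved: first take the empty steel cup off its weighing pan and nest it, upright and fully home, in the matching cup standing on the bench, set in rather than dropped. Then, with the pan bare, push the scale's transport-lock slide to its locked end stop, the end with the closed padlock sign. Do not lean the gripper on the weighing pan, and leave everything else where it is.

Things in the scene. Friction and masses are not known exactly. Their poses are not given: they have to be found in the camera images.
- scale: Cream counting scale fixed to the bench, 330 mm deep (its x), 240 mm wide (its y). Origin: centre of its footprint, on the bench. Its -x side is the operator's front, +y his left. From front to rear: sloping console with display and keys (x -163 to -75 mm, 35 to 62 mm high), level deck 62 mm above the bench with the lock slot (x -75 to +15 mm), weighing pan.
- pan: Flat steel weighing pan fixed on the scale, 150 mm (scale x) by 220 mm (scale y), 6 mm thick. Origin: centre of its underside, at scale x +90 mm, y 0; its upper face is 80 mm above the bench. Delicate: do not lean the gripper on it.
- locked_sign (a point): Flat dark sign of a closed padlock on the deck beyond the locked (+y) end of the slot, at scale x -35 mm, y +94 mm, 62 mm above the bench. An open padlock lies beyond the released (-y) end.
- lock (a joint): Transport-lock slide, in m: 0 = fully released (stop at the scale's -y end), 0.050 = fully locked (end stop at the scale's +y end). It moves straight along the scale's +y, has no spring, takes about 3 N to move (slightly more when fast) and stays where it is left. It starts at or near the released end.
- lock_grip (a point): Centre of the top of the lock's black ribbed grip, a block 60 mm long (scale y), 28 mm wide (scale x), 18 mm high on the deck; this point is 80 mm above the bench, at scale x -35 mm and scale y -25 mm (released) to +25 mm (locked). The deck round it is flat and clear: 36 mm to the pan's edge, at least 65 mm beyond its -y end face, by which it can be pushed.
- weigh_cup: Empty stepped steel cup standing on the pan, about 90 g, 85 mm high, wall 2 mm. Cone of outer diameter 37 mm at the foot to 57 mm at 56 mm height, where a shoulder (underside at 58 mm) steps out to a straight upper band of 66 mm outer, 62 mm inner diameter up to the rim. Origin: centre of its underside, z up its axis.
- bench_cup: The matching cup: same shape and size as weigh_cup, empty, upright on the bench to the left (+y) of the scale. Origin: centre of its underside. When nested fully home, weigh_cup's shoulder rests on this cup's rim: its underside is then 27 mm above this one's, and all of its upper band stays free above this cup.
- steel_bowl: Bystander, to be left where it stands: shallow steel bowl, 100 mm across, 42 mm high, loose on the bench; origin under its centre.
- steel_tub: Bystander, to be left where it stands: wide straight-sided steel tub, 84 mm across, 60 mm high, loose; origin under its centre.
- carton: Bystander, to be left where it stands: small paper carton with a band, 60 x 110 x 45 mm high; origin under its centre.
- marker_a: Bystander, to be left where it stands: marker pen, 125 x 14 x 14 mm; origin under its centre, long axis x.
- marker_b: Bystander, to be left where it stands: marker pen like marker_a.
- calculator: Bystander, to be left where it stands: black pocket calculator, 125 x 75 x 14 mm; origin under its centre.
- parts_tray: Bystander, to be left where it stands: grey divided parts tray, 200 x 140 x 40 mm; origin under its centre.
- screwdriver: Bystander, to be left where it stands: black screwdriver 200 mm long, 26 mm thick, lying; origin under its middle.
Mind the look-alikes: they are no part of the job. Leave any pink look-alike of the weigh_cup alone. What is shaped like the bench_cup but yellow is not meant.

How it is judged (in metres and radians):
On the way, in this order (a step that is already met when the one before it is completed fails the run):
1. the cup from the pan is nested fully home in the matching cup on the bench and let go (z of weigh_cup in the frame of bench_cup between 0.024 and 0.03 m and horizontal distance between weigh_cup and bench_cup below 0.005 m and angle between the z axis of weigh_cup and the z axis of bench_cup, either way round below 0.08 rad and contact force between the fingers and weigh_cup below 0.2 N and linear speed of weigh_cup below 0.03 m/s and angle between bench_cup's own z axis and vertical below 0.06 rad and height (world z) of bench_cup below 0.006 m), for 0.2 s.
2. the transport-lock slide is at its locked end stop (value of joint lock above 0.047 m), for 0.2 s.
At the end, for the whole second after the job is handed in: The cup from the pan sits nested in the matching cup, axes within 5 mm and 0.08 rad, its underside 24 to 30 mm above the other's, at rest and let go; the matching cup stands upright (within 0.06 rad) on the bench; the lock slide is at its locked end stop (joint above 47 of 50 mm) (all of step 1 and value of joint lock above 0.047 m); the robot touches nothing.
It fails at once if the gripper or arm itself presses on the weighing pan with more than 10 N (contact force between any of the fingers, the arm and pan above 10 N).
It fails at once if the cup is dropped or knocked (moves faster than 0.5 m/s while no finger holds it) (linear speed of weigh_cup above 0.5 m/s and contact force between the fingers and weigh_cup below 0.1 N).
It fails at once if a bystander is moved by more than 30 mm (distance of any of steel_bowl, steel_tub, carton, marker_a, marker_b, calculator, parts_tray, screwdriver from where it was at the start of the episode above 0.03 m).
It also fails if it takes over 45 s, if anything falls off the work surface, if the arm or the gripper's body presses on something with over 40 N, if the wrist force passes 120 N, or if a joint passes its speed limit or range.

## Working session

There is one attempt and no reset: what is moved stays moved. The work goes in short steps, Python scripts to look and compute and a shell command to move; the robot and the scene stay as the last step left them, time stands still between calls to the robot, and variables do not carry over. Pictures are saved under pics/ and viewed, at most 10 in all, crops included, and the job is handed in when it is done.

```bash
mkdir -p pics; cat > h.py <<'E'
import numpy as np, cv2
from bench import status, optics, env
def snap(n,f=None):
    c=optics.read_camera(n)
    if f: cv2.imwrite('pics/'+f,c['color'][:,:,::-1])
    return c
def ray(c,u,v):
    R=np.array(c['R']);t=np.array(c['t']);o=-R.T@t
    d=R.T@np.linalg.inv(c['camera_matrix'])@np.array([u,v,1.]);return o,d/np.linalg.norm(d)
def plane(c,u,v,z):
    o,d=ray(c,u,v);return o+d*(z-o[2])/d[2]
def tri(a,pa,b,pb):
    o1,d1=ray(a,*pa);o2,d2=ray(b,*pb)
    s=np.linalg.lstsq(np.c_[d1,-d2],o2-o1,rcond=None)[0]
    p,q=o1+d1*s[0],o2+d2*s[1];return (p+q)/2,np.linalg.norm(p-q)
def proj(c,X):
    p=np.array(c['camera_matrix'])@(np.array(c['R'])@np.array(X)+np.array(c['t']));return p[:2]/p[2]
E
python3 - <<'E'
from h import *
a=snap('scene');b=snap('top')
for n,c in(('scene',a),('top',b)):
    print(n,ray(c,256,192),c['camera_matrix'][0])
    cv2.imwrite(f'pics/{n}0.png',cv2.resize(c['color'][:,:,::-1],(800,600),interpolation=cv2.INTER_CUBIC))
print(status.get_obs())
E
```

```text
scene (array([ 1.13319476, -0.4823818 ,  1.23692713]), array([-0.42660154,  0.3315871 , -0.84146368])) [370.34292145   0.         249.35042198]
top (array([ 0.38801246, -0.05381856,  1.2393295 ]), array([ 0.13682376,  0.0013918 , -0.99059443])) [402.32542412   0.         257.40533111]
{'clock': 0.1, 'q': array([-7.62666972e+01,  1.40795863e+01,  8.93175769e+01, -4.44370962e-04,
        7.67025139e+01, -9.97475548e+00]), 'dq': array([ 0.04842784, -0.12602066, -0.20282494,  0.01189931,  0.06327935,
       -0.01011523]), 'tau': array([-4.83892672e-04, -4.30675256e+01, -3.27127254e+01, -2.11125393e-04,
        2.82659297e-03,  2.94467384e-05]), 'position': array([ 0.26123737, -0.5946469 ,  0.23029973]), 'tcp_rot': array([-1.79901755e+02, -1.68397455e-02,  2.37081464e+01]), 'wrist_force': array([ 0.21780558, -0.0314834 , -1.38442703]), 'moment': array([ 0.0701206 , -0.00341616, -0.00210084]), 'finger_force': 0.0, 'grip_width': 0.9976488839267286}
```

View pics/scene0.png

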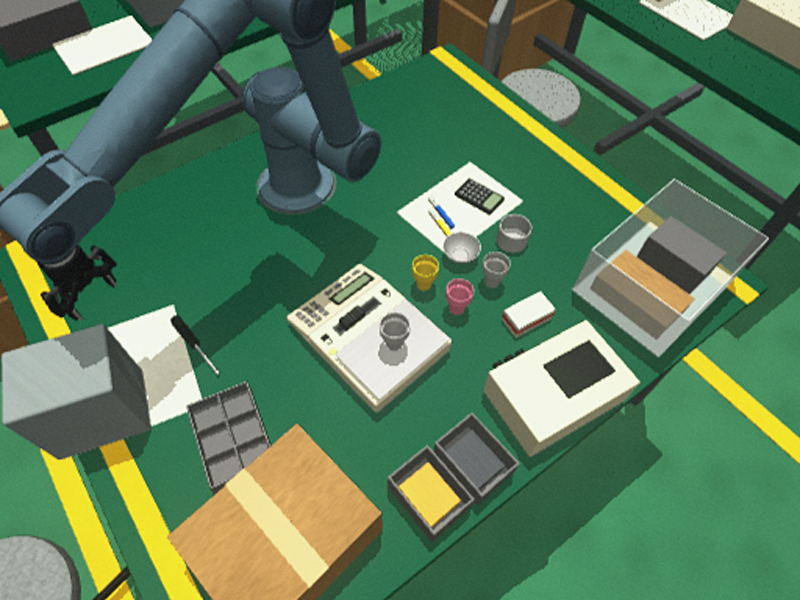

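View pics/top0.png

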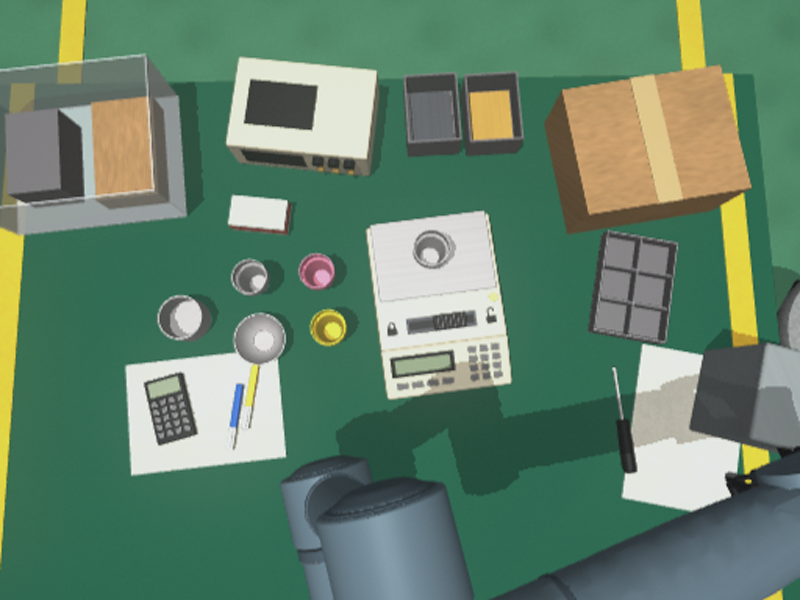

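The scene view (800x600) shows the grey cup on the pan at (395,330), with cups on the bench in grey (495,268), yellow (425,270) and pink (459,295). The bowl is at (461,247) and the tub at (514,232). In the top view, the grey cup on the pan is at (433,248) and the grey one on the bench at (250,277). Pink is at (317,271), yellow at (328,327), the bowl at (260,338) and the tub at (184,317).

Candidates for bench_cup: grey (250,277), pink (317,271), yellow (328,327) and tub (184,317). Only the grey stepped one fits, because the tub is wider and straight-sided. I'll confirm this in a crop and measure.

```bash
python3 - <<'E'
from h import *
a=snap('scene');b=snap('top')
cv2.imwrite('pics/a.png',a['color'][:,:,::-1]);cv2.imwrite('pics/b.png',b['color'][:,:,::-1])
A=a['color'][130:255,180:345,::-1];B=b['color'][130:260,95:330,::-1]
A=cv2.resize(A,(396,300),interpolation=cv2.INTER_CUBIC);
A1=cv2.resize(a['color'][155:205,285:345,::-1],(360,300),interpolation=cv2.INTER_CUBIC)
A2=cv2.resize(a['color'][190:240,225:285,::-1],(360,300),interpolation=cv2.INTER_CUBIC)
B1=cv2.resize(b['color'][155:205,135:195,::-1],(360,300),interpolation=cv2.INTER_CUBIC)
B2=cv2.resize(b['color'][135:185,248:308,::-1],(360,300),interpolation=cv2.INTER_CUBIC)
cv2.imwrite('pics/crop1.png',np.vstack([np.hstack([A1,A2]),np.hstack([B1,B2])]))
B3=cv2.resize(b['color'][130:260,230:335,::-1],(480,594),interpolation=cv2.INTER_CUBIC)
cv2.imwrite('pics/crop2.png',B3)
E
```

```text
(no output)
```

View pics/crop1.png

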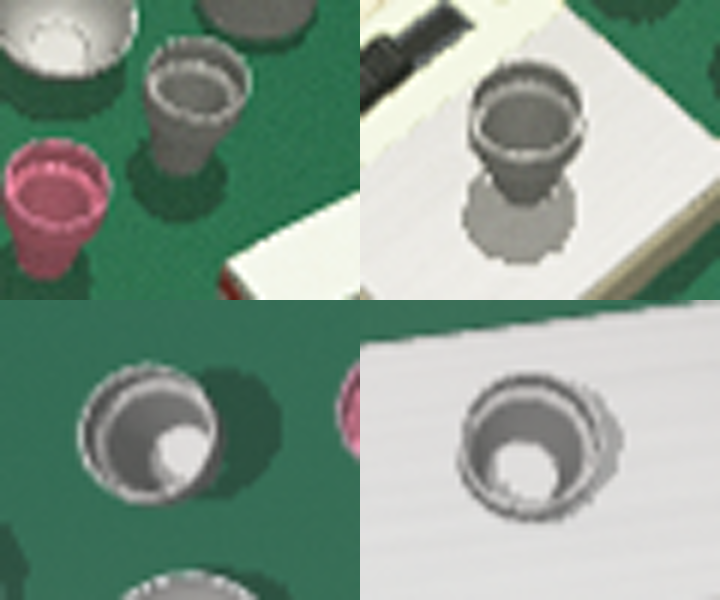

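View pics/crop2.png

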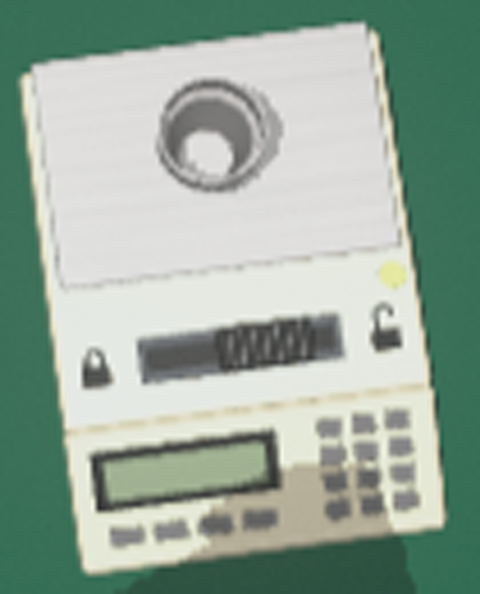

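The crops confirm it. Bottom-left and top-left show the grey bench cup with its stepped shoulder, and the right side shows the same form standing on the pan. The pink one is only a look-alike. The slide grip sits near the open padlock at crop (266,343). Next I'll measure.

```bash
python3 - <<'E'
from h import *
a=snap('scene');b=snap('top')
def sil(c,u,v,w):
    im=c['color'][v-w:v+w,u-w:u+w]; hsv=cv2.cvtColor(im,cv2.COLOR_RGB2HSV)
    m=(hsv[...,1]<60).astype(np.uint8)
    n,l,s,ce=cv2.connectedComponentsWithStats(m);k=l[w,w] or 1+np.argmax(s[1:,4])
    x,y,ww,h,ar=s[k];return x+u-w,y+v-w,ww,h
print('bench sil',sil(a,317,171,20),sil(b,160,177,17))
pts={'bench rim':((317.6,168.7),(159.6,177.2)),'weigh rim':((252.8,208.3),(277.1,159.4))}
for k,(p,q) in pts.items():
    X,r=tri(a,p,b,q);print(k,X.round(4),'gap',r.round(4))
    z=.085 if 'bench' in k else .165
    print('  plane scene',plane(a,*p,z).round(4),'top',plane(b,*q,z).round(4))
# scale points from crop2 (scale 480/105, offset 230,130)
f=480/105
P=lambda x,y:(230-.5+x/f,130-.5+y/f)
g={'lockedsign':(97,370,.062),'opensign':(385,328,.062),'grip':(266,343,.080),'slotL':(139,361,.062),'slotR':(343,335,.062),
 'panFL':(64,287,.08),'panFR':(400,245,.08),'panRL':(33,66,.08),'panRR':(366,26,.08)}
W={k:plane(b,*P(x,y),z) for k,(x,y,z) in g.items()}
for k in W:print(k,W[k].round(4))
y=(W['panFL']-W['panFR']+W['panRL']-W['panRR'])[:2];print('width',np.linalg.norm(y)/2,'yaw of scale y',np.degrees(np.arctan2(y[1],y[0]))-90)
s=(W['lockedsign']-W['opensign'])[:2];print('sign yaw',np.degrees(np.arctan2(s[1],s[0]))-90)
c=np.mean([W[k] for k in W if k[:3]=='pan'],0);print('pan c',c)
E
```

```text
bench sil (np.int32(309), np.int32(161), np.int32(18), np.int32(23)) (np.int32(148), np.int32(166), np.int32(25), np.int32(23))
bench rim [0.598  0.2319 0.074 ] gap 0.0031
  plane scene [0.6036 0.2266 0.085 ] top [0.5952 0.2278 0.085 ]
weigh rim [ 0.6294 -0.108   0.1564] gap 0.0085
  plane scene [ 0.6354 -0.1073  0.165 ] top [ 0.6253 -0.1112  0.165 ]
lockedsign [ 0.4962 -0.0359  0.062 ]
opensign [ 0.5205 -0.2217  0.062 ]
grip [ 0.5101 -0.1434  0.08  ]
slotL [ 0.5016 -0.0629  0.062 ]
slotR [ 0.5164 -0.1945  0.062 ]
panFL [ 0.5479 -0.0158  0.08  ]
panFR [ 0.5717 -0.2306  0.08  ]
panRL [0.6926 0.0027 0.08  ]
panRR [ 0.716  -0.2137  0.08  ]
width 0.21688475471120533 yaw of scale y 6.243499248594716
sign yaw 7.44984943369974
pan c [ 0.63202321 -0.11433692  0.08      ]
```

```bash
python3 -m inch '[[0,0,-100,0,0,0,1],[0,0,-100,0,0,0,1],[252,-326,-100,0,0,17,1],[252,-326,-100,0,0,17,1],[252,-326,-100,0,0,17,1],[252,-326,-100,0,0,17,1],[252,-326,-100,0,0,17,1],[252,-326,-100,0,0,17,1],[252,-326,-100,0,0,17,1],[252,-326,-100,0,0,17,1],[252,-326,-100,0,0,17,1],[252,-326,-100,0,0,17,1]]' 60
```

```text
clock: 1.5
position: [0.3613, -0.1942, 0.3316]
tcp_rot: [179.9, -0.0, 6.9]
wrist_force: [-0.2, 0.1, -0.3]
grip_width: 1.003
finger_force: 0.0
```

```bash
python3 -m inch '[[277,-52,60,0,0,0,1],[277,-52,60,0,0,0,1],[277,-52,60,0,0,0,1],[277,-52,60,0,0,0,1],[277,-52,60,0,0,0,1],[277,-52,60,0,0,0,1],[277,-52,60,0,0,0,1],[277,-52,132,0,0,0,1],[277,-52,132,0,0,0,1],[277,-52,132,0,0,0,1]]' 60
python3 - <<'E'
from h import *
a=snap('scene');b=snap('top')
A=cv2.resize(a['color'][150:250,200:300,::-1],(400,400),interpolation=cv2.INTER_CUBIC)
B=cv2.resize(b['color'][110:210,228:328,::-1],(400,400),interpolation=cv2.INTER_CUBIC)
cv2.imwrite('pics/c3.png',np.hstack([A,B]))
p=status.get_obs()['position'];print(p,proj(a,p),proj(b,p))
E
```

```text
clock: 2.5
position: [0.6271, -0.1125, 0.1943]
tcp_rot: [-179.8, 0.5, 6.6]
wrist_force: [-1.1, 0.5, -0.2]
grip_width: 1.001
finger_force: 0.0
[ 0.6300157  -0.11299466  0.1999274 ] [250.48342127 202.65820125] [278.3899837  154.76298219]
```

View pics/c3.png

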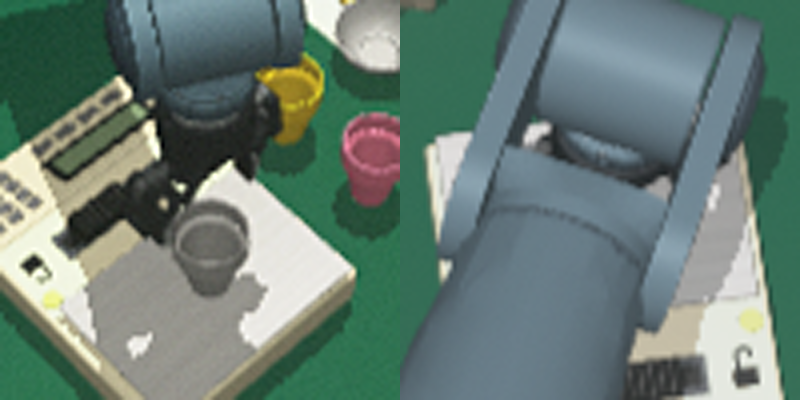

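The left half (scene) shows the open fingers straddling the cup, with tips near (165,235) and (255,170) and the rim centred at (211,234). The top view is blocked by the arm.

```bash
python3 - <<'E'
from h import *
a=snap('scene');p=status.get_obs()['position']
t=np.array([p[0],p[1],p[2]+.013]);print('tips pred',proj(a,t))
k=np.array([252.0,200.0])-proj(a,t)
print('rim by scene, corrected',plane(a,*(np.array([252.3,208.])-k),.165),'raw',plane(a,252.3,208.,.165), 'top',plane(snap('top'),276.7,159.1,.165))
print(status.get_obs()['tcp_rot'],p)
E
```

```text
tips pred [250.64153467 200.50811055]
rim by scene, corrected [ 0.63238665 -0.11279451  0.165     ] raw [ 0.63348488 -0.1079632   0.165     ] top [ 0.62611867 -0.11009996  0.165     ]
[179.8837018   -0.20963573   6.64494139] [ 0.63076926 -0.11292808  0.20134703]
```

```bash
python3 -m inch '[[0,-2,35,0,0,0,1],[0,-2,66,0,0,0,1],[0,-2,66,0,0,0,1],[0,-2,66,0,0,0,1],[0,-2,66,0,0,0,0.6],[0,-2,66,0,0,0,0.6],[0,-2,66,0,0,0,0.6],[0,-2,66,0,0,0,0.6],[0,-2,66,0,0,0,0.6],[0,-2,66,0,0,0,0.6]]' 30
```

```text
clock: 3.7
position: [0.6318, -0.11, 0.137]
tcp_rot: [179.9, -0.3, 6.7]
wrist_force: [-0.9, 1.0, 7.2]
grip_width: 0.773
finger_force: 33.2
```

```bash
python3 -m inch '[[0,0,-40,0,0,0,0.6],[0,0,-80,0,0,0,0.6],[1,-40,-90,0,0,0,0.6],[2,-80,-90,0,0,0,0.6],[2,-120,-90,0,0,0,0.6],[3,-160,-90,0,0,0,0.6],[3,-200,-90,0,0,0,0.6],[4,-240,-90,0,0,0,0.6],[5,-280,-90,0,0,0,0.6],[6,-315,-90,0,0,0,0.6],[6,-339,-90,0,0,0,0.6],[6,-339,-60,0,0,0,0.6]]' 30; python3 -m inch '[[0,0,0,0,0,0,0.6],[0,0,0,0,0,0,0.6]]' 
python3 - <<'E'
from h import *
a=snap('scene');b=snap('top')
A=cv2.resize(a['color'][110:210,260:360,::-1],(600,600),interpolation=cv2.INTER_CUBIC)
cv2.imwrite('pics/c4.png',A)
p=status.get_obs();print(p['position'],p['tcp_rot'],p['grip_width'])
t=p['position']-[0,0,.057]
for z in(0,.058,.085):print(z,proj(a,t+[0,0,z]))
print('bench rim pred',proj(a,[.598,.227,.085]),proj(a,[.598,.227,0]))
E
```

```text
clock: 4.9
position: [0.599, 0.2319, 0.1995]
tcp_rot: [-179.9, -0.7, 6.9]
wrist_force: [0.8, 0.8, -0.0]
grip_width: 0.77
finger_force: 34.1
clock: 5.1
position: [0.596, 0.2278, 0.1935]
tcp_rot: [180.0, 0.0, 6.7]
wrist_force: [0.3, -0.7, -0.3]
grip_width: 0.773
finger_force: 34.1
[0.59708165 0.22759998 0.19505638] [-1.79994051e+02 -1.34373166e-01  6.66024259e+00] 0.7719148488247147
0 [318.79035794 159.0159948 ]
0.058 [321.30003716 149.12379919]
0.085 [322.53197809 144.26795918]
bench rim pred [316.6872294 167.702184 ] [313.51256329 180.1966005 ]
```

View pics/c4.png

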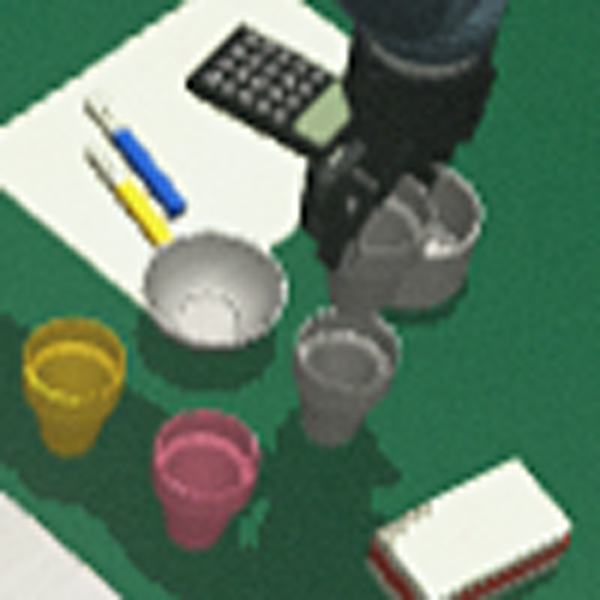

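The picture shows the held cup's foot at about (355,300), above and behind the bench cup, whose rim centre is at (348,353). Prediction and picture agree to about 3 mm, so I'll correct by that and lower.

```bash
python3 -m inch '[[3,-1,20,0,0,0,0.6],[3,-1,40,0,0,0,0.6],[3,-1,55,0,0,0,0.6],[3,-1,70,0,0,0,0.6],[3,-1,80,0,0,0,0.6],[3,-1,88,0,0,0,0.6],[3,-1,93,0,0,0,0.6],[3,-1,96,0,0,0,0.6],[3,-1,96,0,0,0,0.6],[3,-1,96,0,0,0,0.6]]' 30
```

```text
clock: 6.2
position: [0.5994, 0.2295, 0.0978]
tcp_rot: [-180.0, -0.1, 6.7]
wrist_force: [0.1, -0.1, -0.7]
grip_width: 0.768
finger_force: 34.1
```

```bash
python3 -m inch '[[0,0,3,0,0,0,0.6],[0,0,6,0,0,0,0.6],[0,0,9,0,0,0,0.6],[0,0,11,0,0,0,0.6],[0,0,12,0,0,0,0.6],[0,0,12,0,0,0,0.6],[0,0,12,0,0,0,0.6]]' 30
```

```text
clock: 6.9
position: [0.5991, 0.2294, 0.0853]
tcp_rot: [-180.0, -0.0, 6.7]
wrist_force: [0.5, -0.0, -0.9]
grip_width: 0.771
finger_force: 34.1
```

```bash
python3 -m inch '[[0,0,0.5,0,0,0,0.6],[0,0,1,0,0,0,0.6],[0,0,1.5,0,0,0,0.6],[0,0,2,0,0,0,0.6],[0,0,2,0,0,0,0.6],[0,0,2,0,0,0,0.6]]' 30
```

```text
clock: 7.5
position: [0.5997, 0.2292, 0.0843]
tcp_rot: [180.0, -0.1, 6.7]
wrist_force: [-0.9, -1.5, 5.7]
grip_width: 0.77
finger_force: 34.4
```

Contact came at the predicted height, so I'll release and withdraw.

```bash
python3 -m inch '[[0,0,0,0,0,0,0.82],[0,0,0,0,0,0,0.86],[0,0,0,0,0,0,0.95],[0,0,0,0,0,0,1],[0,0,0,0,0,0,1],[0,0,-30,0,0,0,1],[0,0,-80,0,0,0,1],[0,0,-130,0,0,0,1],[0,100,-130,0,0,0,1],[0,140,-130,0,0,0,0],[0,180,-130,0,0,0,0],[0,200,-130,0,0,0,0]]' 30;  python3 -m inch '[[0,20,0,0,0,0,0],[0,20,0,0,0,0,0]]'
python3 - <<'E'
from h import *
a=snap('scene');b=snap('top')
A=cv2.resize(a['color'][140:200,285:345,::-1],(400,400),interpolation=cv2.INTER_CUBIC)
B=cv2.resize(b['color'][145:205,130:190,::-1],(400,400),interpolation=cv2.INTER_CUBIC)
cv2.imwrite('pics/c5.png',np.hstack([A,B]))
print(proj(b,[.6,.229,.112]),proj(a,[.6,.229,.112]))
E
```

```text
clock: 8.7
position: [0.6223, 0.0291, 0.2135]
tcp_rot: [180.0, -0.0, 6.7]
wrist_force: [0.9, -0.7, -0.5]
grip_width: 0.516
finger_force: 0.0
clock: 8.9
position: [0.625, 0.0079, 0.2133]
tcp_rot: [180.0, -0.0, 6.5]
wrist_force: [-1.4, 0.5, -0.3]
grip_width: 0.143
finger_force: 0.0
[156.9334959 173.9121293] [318.5112777  163.55872523]
```

View pics/c5.png

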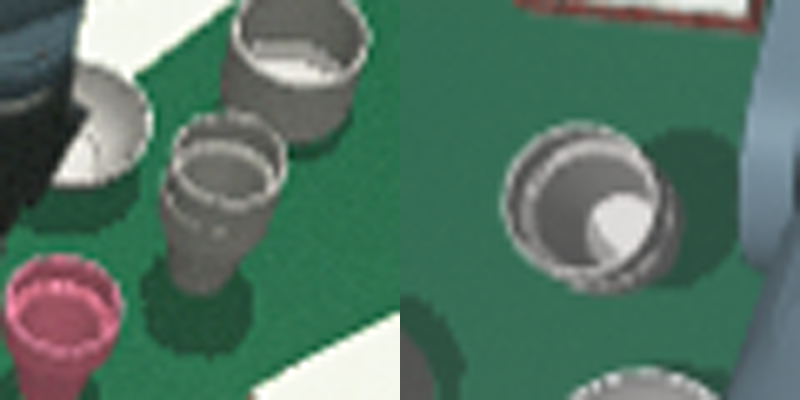

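The nested cup's rim is at (230,155) in the scene crop and (581,202) in the top crop. Both shifts from the old bench-cup rim match a 27 mm rise to within about 1 mm, so it sits upright and home.

Next comes the slide. The lock line midpoint is about (0.508,-0.129) at yaw 6.7°, from the signs, slot and pan alike. The grip is now at scale y of about -15 mm.

```bash
python3 -m inch '[[-26,42,0,0,0,0,0],[-52,84,0,0,0,0,0],[-80,126,0,0,0,0,0],[-106,168,0,0,0,0,0],[-132,211,0,0,0,0,0],[-132,211,0,0,0,0,0],[-132,211,40,0,0,0,0],[-132,211,80,0,0,0,0],[-132,211,105,0,0,0,0],[-132,211,105,0,0,0,0],[-132,211,105,0,0,0,0]]' 60
python3 - <<'E'
from h import *
p=status.get_obs();print(p['position'],p['tcp_rot'])
a=snap('scene')
cv2.imwrite('pics/c6.png',cv2.resize(a['color'][160:240,180:280,::-1],(750,600),interpolation=cv2.INTER_CUBIC))
print(proj(a,p['position']))
E
```

```text
clock: 10.1
position: [0.519, -0.2129, 0.1088]
tcp_rot: [-180.0, -0.0, 6.8]
wrist_force: [-0.1, -0.8, 1.1]
grip_width: -0.0
finger_force: 0.0
[ 0.51900391 -0.21294116  0.10877487] [-1.79990192e+02 -1.00517986e-02  6.81583835e+00]
[208.91535098 208.55802079]
```

View pics/c6.png

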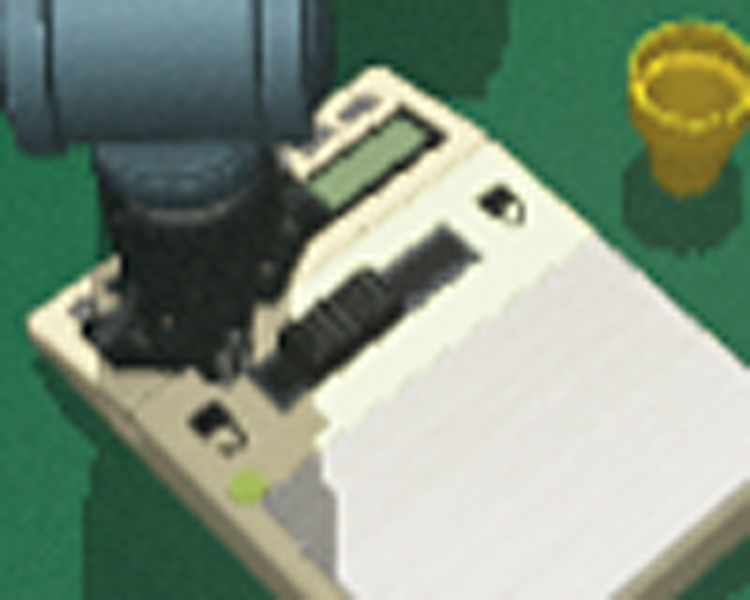

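The picture shows the shut fingers at about (220,365), over the deck on the released side of the grip, whose near end is at (285,340). I'll descend and push.

```bash
python3 -m inch '[[-1,0,20,0,0,0,0],[-1,0,35,0,0,0,0],[-1,0,40,0,0,0,0],[-1,0,40,0,0,0,0],[-1,-8,40,0,0,0,0],[-1,-16,40,0,0,0,0],[-1,-24,40,0,0,0,0],[-1,-32,40,0,0,0,0],[-1,-40,40,0,0,0,0],[-1,-48,40,0,0,0,0],[-1,-54,40,0,0,0,0],[-1,-54,40,0,0,0,0]]'
```

```text
clock: 11.35
position: [0.5111, -0.1597, 0.0686]
tcp_rot: [-180.0, -0.0, 6.7]
wrist_force: [-0.1, -0.2, 1.1]
grip_width: -0.002
finger_force: 0.4
```

```bash
python3 -m inch '[[0,-3,0,0,0,0,0],[0,-6,0,0,0,0,0],[0,-9,0,0,0,0,0],[0,-10,0,0,0,0,0],[0,-10,0,0,0,0,0]]'; python3 -m inch '[[0,-1,0,0,0,0,0],[0,-2,0,0,0,0,0],[0,-3,0,0,0,0,0],[0,-3,0,0,0,0,0]]'
```

```text
clock: 11.85
position: [0.5099, -0.1505, 0.0684]
tcp_rot: [-180.0, -0.0, 6.7]
wrist_force: [0.1, -1.7, 1.4]
grip_width: 0.005
finger_force: 1.2
clock: 12.25
position: [0.5095, -0.1475, 0.0683]
tcp_rot: [-180.0, -0.0, 6.7]
wrist_force: [1.4, -2.8, 1.8]
grip_width: 0.0
finger_force: 1.3
```

```bash
python3 -m inch '[[0,-2,0,0,0,0,0],[0,-4,0,0,0,0,0],[0,-4,0,0,0,0,0]]'; python3 -m inch '[[0,-2,0,0,0,0,0],[0,-4,0,0,0,0,0],[0,-4,0,0,0,0,0]]';python3 -m inch '[[0,-1,0,0,0,0,0],[0,-2,0,0,0,0,0],[0,-2,0,0,0,0,0]]'
```

```text
clock: 12.55
position: [0.5096, -0.1462, 0.0688]
tcp_rot: [179.6, -0.1, 6.8]
wrist_force: [0.9, -13.9, -0.6]
grip_width: 0.004
finger_force: 5.8
clock: 12.85
position: [0.5096, -0.1456, 0.0692]
tcp_rot: [179.2, -0.1, 6.8]
wrist_force: [0.5, -26.7, -4.8]
grip_width: -0.001
finger_force: 10.9
clock: 13.15
position: [0.5096, -0.1453, 0.0694]
tcp_rot: [179.1, -0.1, 6.8]
wrist_force: [0.6, -32.2, -7.5]
grip_width: 0.001
finger_force: 13.4
```

The slide is hard against its end stop: force rises with almost no movement. I'll back off, lift and verify.

```bash
python3 -m inch '[[0,10,0,0,0,0,0],[0,30,0,0,0,0,0],[0,40,0,0,0,0,0],[0,40,-40,0,0,0,0],[0,60,-90,0,0,0,0],[-30,100,-130,0,0,0,0],[-60,140,-150,0,0,0,0],[-80,170,-150,0,0,0,0],[-100,200,-150,0,0,0,0],[-100,200,-150,0,0,0,0],[-100,200,-150,0,0,0,0]]'
python3 - <<'E'
from h import *
a=snap('scene');b=snap('top')
A=cv2.resize(a['color'][130:250,200:350,::-1],(400,320),interpolation=cv2.INTER_CUBIC)
B=cv2.resize(b['color'][140:250,140:330,::-1],(400,232),interpolation=cv2.INTER_CUBIC)
B2=cv2.resize(b['color'][190:220,235:325,::-1],(800,267),interpolation=cv2.INTER_CUBIC)
cv2.imwrite('pics/c7.png',np.vstack([np.hstack([A,cv2.copyMakeBorder(B,0,88,0,0,0)]),B2]))
E
```

```text
clock: 14.25
position: [0.4317, -0.3476, 0.2174]
tcp_rot: [-179.8, 0.0, 6.6]
wrist_force: [0.3, 0.5, -0.7]
grip_width: 0.002
finger_force: 0.0
```

View pics/c7.png

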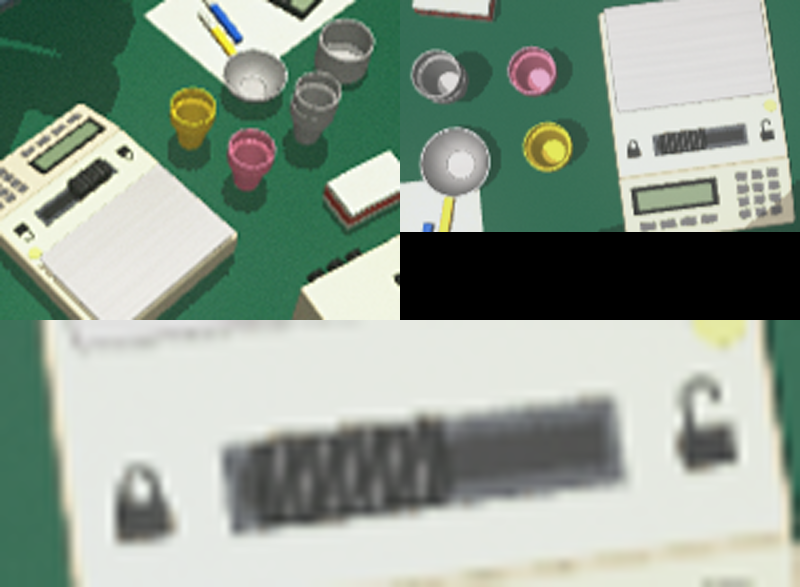

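The grip (245–450 px) is at the closed-padlock end of the slot (225–622), the pan is bare, the stack stands upright and the arm is clear.

```bash
python3 -c "from bench import env; print(env.hand_in())"
```

```text
the job is handed in; nothing more can be done
None
```

I nested the weigh cup upright in the grey bench cup, pushed the transport lock to its end stop at the closed padlock, and handed the job in at about 14 s; camera checks agreed, but hand-in returned no verdict.

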